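Level the moisture absorbers and snap the box cover on

ROBOT

A 6-joint arm with a two-finger parallel gripper is mounted at the origin on the work surface; the furniture and walls round the work are solid. World frame = base frame: x ahead of the robot, y to its left, z up, the work surface at z = 0. Lengths are in m, angles in degrees, forces in N, time in s.
With the tool pointing down it reaches from about 0.35 to 0.875 m from the base axis. Payload 4.2 kg.
Tool frame: the origin (TCP) lies at the very end of the fingers, on their centre line; the grasp point (between the pads) lies 19 mm behind it; z points along the fingers, y is the direction in which the jaws open and shut (so a half turn about z gives the same grasp; the last joint's range is limited). The gripper opens to 85 mm and grips with 20 to 120 N. Pads are 22 mm wide; open, the fingers measure 114 mm over their backs; the gripper's body (76 mm by 85 mm) begins 54 mm behind the grasp point. The pads swing forward as they close: fully open they stand 13 mm farther back than shut.
Start: joints at [-51.99, 22.042, 0.453, 0, -68.411, -14.817], TCP at [0.246, -0.574, 0.231] pointing down, gripper open.
Joint ranges: [-179.83, 179.83], [-69.29, 118.12], [-61.27, 80.66], [-181.25, 117.63], [-171.15, -9.14], [-177.46, 177.46]. Speed limits (degrees/s): [159.86, 159.86, 180, 180, 180, 180].

INTERFACE

Orientations are given as [roll, pitch, yaw] about the fixed x, y, z axes, in that order (R = Rz(yaw) Ry(pitch) Rx(roll)).
In Python, from workcell import state, capture, finish_job gives the robot as it stands.
- The arm moves only by the shell command python3 -m jog 'ROWS' [FORCE]. ROWS is JSON, a list of rows, each a list of 3 entries, a list of its own where there are three numbers: the closure in counts, from 0 (fully open) to 255 (shut), then the shift along the tool's x, y, z in mm, then the turn, a rotation vector about the tool's x, y, z in degrees. A call has 1 to 12 rows; each row shifts and turns the commanded pose from where the row before left it, along the tool's axes as they then stand; what a row does not reach is not made up. A row lasts 1/8 s, in which the tool goes at most 62.5 mm and 10.7 degrees, less where a joint would pass 70% of its speed; a pose out of reach is approached as far as the arm can. A call with a gripper value outside its range is refused whole. The fingers move at their own pace and stop on an object; FORCE is the grip in N (left out, the last holds). Time passes only in rows, so rows that do not move let the fingers close. It gives the time, the measured TCP pose, the force and the opening at its end, in the units of the state.
- state(): the state, without advancing time (a new reading comes with each control period).
- capture(name): name is "scene" or "top" or "wrist"; returns a dict with "img" (400x640x3 uint8, blue, green, red), "intrinsics" (3x3 intrinsics, pixels), "R" (3x3) and "t" (3): a world point X has camera coordinates R X + t; the wrist camera has in their place "hand_eye" (4x4, takes a point from camera to tool coordinates, whose origin is the TCP and whose axes are the flange's). Camera axes: x right, y down, z forward; pixel columns grow to the right and rows downward; lengths in m; the calibration is good to about 2 mm. The wrist camera is an equidistant fisheye: a pixel r from the principal point sees the ray r / f radians off the axis. A picture is of the moment at which its call begins: read the wrist's pose just before it. There is no depth.
- finish_job(): hands the job in, once; it reports no verdict.
The state is a dict: "time": time; "q": joint angles; "joint_vel": joint speeds; "tau": joint torques, N m; "tool_pos": TCP position; "tcp_rot": TCP orientation; "contact_force": force on the tool from outside, world axes, zero at the start; "moment": the same for the moment, N m; "finger_gap": finger opening in m.
Only numpy, scipy, OpenCV 4.12 (cv2) and the standard library are available. Lean on these libraries where they do the work, as an engineer would, in place of code of your own. Each camera call takes 0.05 s, during which the arm holds its last target.

TASK

Spread the heaped canisters out inside the open metal box so that all five lie flat on its floor in one layer, none on top of another. Then take the cover by its wooden handle, set it on the box and press until both ends snap under the sprung rollers, and keep pressing it fully down onto the box: finish while still holding it pressed down. Leave the jar, the iron weight and the tape roll where they are.

Things in the scene. Friction and masses are not known exactly. Their poses are not given: they have to be found in the camera images.
- store_box: Open metal box fixed to the table, 106 (x) x 186 (y) mm outside, 96 x 176 mm inside. Origin: centre of its underside, at table height; x across its short side, y along its long side, z up. Hard top edge of the walls at z = 60 mm; on it stands a sprung rim, 5 mm wide, up to z = 66 mm. The heap lies at the -y end; the +y half is empty at first.
- box_floor (a point): Centre of the box's inner floor, 5 mm above the box origin; axes as the box's.
- roller_at_left (a point): Axis of the sprung steel roller (8 mm thick, 34 mm long in x) outside the box's +y end: box y = 95, z = 72.5 mm. A dark bracket round it reaches y = 112, x = +/-23, z = 82 mm. Pushing the cover's two short ends down past the two rollers takes about 11 N in all, which suddenly drops; then they draw it down.
- roller_at_right (a point): Axis of the like roller outside the box's -y end: box y = -95, z = 72.5 mm, with a like bracket.
- cover: Loose metal cover, about 0.2 to 0.3 kg, standing right way up on the table on four feet. Origin: centre of the plane under its feet; x across its short side, y along its long side, z up; fits either way round. Its origin is 48 mm above the box's when the ends first touch the rollers, about 38 when snapped in and not pressed, 34 when fully down.
- cover_plate (a point): Centre of the underside of the cover's plate (106 x 186 x 6 mm), 26 mm above the cover's origin. Under it a plug of 72 x 146 mm, 16 mm deep, and at the corners four feet, 6 mm thick, 26 mm deep, that slope inwards: outline 81 x 161 mm at the tips, 93 x 173 mm at the top. They guide the cover into the box mouth.
- cover_grip (a point): Centre of the cover's wooden handle, 56 mm above the cover's origin. The handle is 24 mm wide in x, 70 mm long in y and stands from 32 to 74 mm above the origin; axes as the cover's.
- sealer_top (a point): Highest point of the raised arm of the blue bag sealer, a fixed machine between box and cover, not used: 90 mm wide, from here some 330 mm back towards the robot (towards lower x and slightly lower y), its arm sloping down to 110 mm high there. It is 215 mm above the table: carry things over it with room to spare.
- rim (a joint): How far the sprung rim of the box is pushed down, in m: 0 with no cover pressing it, about 0.002 with the cover snapped in and let go, 0.006 at the hard stop with the cover fully down. Spring 1.5 N per mm (9 N at the stop).
- canister_0: White plastic moisture-absorber canister, a disc of 42 mm diameter and 24 mm height, 30 g, all five alike. Origin: centre of its underside, z up. At first it lies on the box floor.
- canister_1: White plastic moisture-absorber canister, a disc of 42 mm diameter and 24 mm height, 30 g, all five alike. Origin: centre of its underside, z up. At first it lies on the box floor.
- canister_2: White plastic moisture-absorber canister, a disc of 42 mm diameter and 24 mm height, 30 g, all five alike. Origin: centre of its underside, z up. At first it lies on the box floor.
- canister_3: White plastic moisture-absorber canister, a disc of 42 mm diameter and 24 mm height, 30 g, all five alike. Origin: centre of its underside, z up. At first it lies on top of the others, its underside 29 mm above the table.
- canister_4: White plastic moisture-absorber canister, a disc of 42 mm diameter and 24 mm height, 30 g, all five alike. Origin: centre of its underside, z up. At first it lies on top of the others, its underside 29 mm above the table.
- jar_spice: Small spice jar, 47 mm across, 98 mm tall, a bystander; origin at the centre of its underside.
- weight_2: Black cast iron knob weight, 52 mm across, 50 mm tall, a bystander; origin at the centre of its underside.
- tape_clear: Roll of tape lying flat, about 94 mm across, 48 mm tall, a bystander; origin at the centre of its underside.
Not all that is in view belongs to the job. What is shaped like the canister_3 but blue is not meant.

How it is judged (in metres and radians):
On the way, in this order (a step that is already met when the one before it is completed fails the run):
1. all five canisters lie flat on the box floor in one layer (height (world z) of each of canister_0, canister_1, canister_2, canister_3, canister_4 below 0.009 m and angle between each of canister_0, canister_1, canister_2, canister_3, canister_4's own z axis and vertical below 0.15 rad and x of canister_0 in the frame of store_box between -0.05 and 0.05 m and y of canister_0 in the frame of store_box between -0.09 and 0.09 m and x of canister_1 in the frame of store_box between -0.05 and 0.05 m and y of canister_1 in the frame of store_box between -0.09 and 0.09 m and x of canister_2 in the frame of store_box between -0.05 and 0.05 m and y of canister_2 in the frame of store_box between -0.09 and 0.09 m and x of canister_3 in the frame of store_box between -0.05 and 0.05 m and y of canister_3 in the frame of store_box between -0.09 and 0.09 m and x of canister_4 in the frame of store_box between -0.05 and 0.05 m and y of canister_4 in the frame of store_box between -0.09 and 0.09 m), for 0.2 s.
2. the cover is snapped in at both ends (z of cover in the frame of store_box below 0.0405 m and angle between cover's own z axis and vertical below 0.04 rad and horizontal distance between cover and store_box below 0.006 m and angle between the y axis of cover and the y axis of store_box, either way round below 0.06 rad), for 0.2 s.
At the end, for the whole second after the job is handed in: The five canisters lie flat (within 0.15 rad, undersides within 4 mm of the box floor) inside the box; the cover is snapped in under both rollers, level, centred within 6 mm, and the robot still holds it pressed down so that the sprung rim is at least 4 mm down (fully down is 6 mm), at rest (all of step 1 and z of cover in the frame of store_box below 0.0375 m and angle between cover's own z axis and vertical below 0.04 rad and horizontal distance between cover and store_box below 0.006 m and angle between the y axis of cover and the y axis of store_box, either way round below 0.06 rad and value of joint rim above 0.004 m and linear speed of cover below 0.01 m/s); the arm keeps its last pose, push and grip.
It fails at once if the spice jar is moved by more than 2 cm (distance of jar_spice from where it was at the start of the episode above 0.02 m).
It fails at once if the iron weight is moved by more than 2 cm (distance of weight_2 from where it was at the start of the episode above 0.02 m).
It fails at once if the tape roll is moved by more than 2 cm (distance of tape_clear from where it was at the start of the episode above 0.02 m).
It also fails if it takes over 72 s, if anything falls off the work surface, if the arm or the gripper's body presses on something with over 40 N, if the wrist force passes 120 N, or if a joint passes its speed limit or range.

## Working session

There is one attempt and no reset: what is moved stays moved. The work goes in short steps, Python scripts to look and compute and a shell command to move; the robot and the scene stay as the last step left them, time stands still between calls to the robot, and variables do not carry over. Pictures are saved under pics/ and viewed, and the job is handed in when it is done.

```bash
ls; mkdir -p pics; python3 - <<'E'
from workcell import state,capture
import cv2
s=state();print(s)
for n in("scene","top","wrist"):
    c=capture(n);cv2.imwrite(f"pics/{n}0.png",c["img"])
    import pickle;pickle.dump(c,open(f"{n}0.pkl","wb"))
    print(n,{k:v for k,v in c.items() if k!="img"})
E
```

```text
pics
{'time': 0.0, 'q': array([-5.19910673e+01,  2.20896750e+01,  3.77980675e-01, -2.88144531e-02,
       -6.84133667e+01, -1.48174715e+01]), 'joint_vel': array([ 0.04228461, -0.07922502,  0.00923495,  0.02591726, -0.02829556,
        0.0019819 ]), 'tau': array([ 4.38600164e-04, -3.92282939e+01,  1.88393980e+01,  4.18600380e+00,
       -4.64276935e-03, -1.46699165e-05]), 'tool_pos': array([ 0.24590776, -0.57392679,  0.23022122]), 'tcp_rot': array([ 1.79872249e+02, -6.10376454e-03, -1.56819162e+02]), 'contact_force': array([-0.72656263,  0.53060885,  0.16484151]), 'moment': array([ 0.0144406 ,  0.00182393, -0.00401416]), 'finger_gap': 0.08540384603522844}
scene {'intrinsics': array([[497.76610811,   0.        , 317.60127854],
       [  0.        , 497.76610811, 199.84419425],
       [  0.        ,   0.        ,   1.        ]]), 'R': array([[ 0.97311685, -0.23012416, -0.00929832],
       [-0.20113237, -0.82946549, -0.52108806],
       [ 0.11220232,  0.50894977, -0.85345227]]), 't': array([-0.52294725,  0.22344438,  1.28014663])}
top {'intrinsics': array([[482.68283597,   0.        , 32
[... 183 characters left out ...]
      [-9.93609067e-01, -2.61198411e-03, -1.12845908e-01],
       [ 1.12873458e-01, -1.61094636e-02, -9.93478771e-01]]), 't': array([0.01900873, 0.53907526, 1.61640267])}
wrist {'intrinsics': array([[309.70691629,   0.        , 316.53036056],
       [  0.        , 309.70691629, 196.66665884],
       [  0.        ,   0.        ,   1.        ]]), 'hand_eye': array([[-5.13691092e-04, -9.53019853e-01, -3.02907403e-01,
         7.83279339e-02],
       [ 9.99999820e-01, -5.83238295e-04,  1.39140460e-04,
         4.96689406e-04],
       [-3.09270818e-04, -3.02907277e-01,  9.53019982e-01,
        -1.41494832e-01],
       [ 0.00000000e+00,  0.00000000e+00,  0.00000000e+00,
         1.00000000e+00]])}
```

View pics/scene0.png

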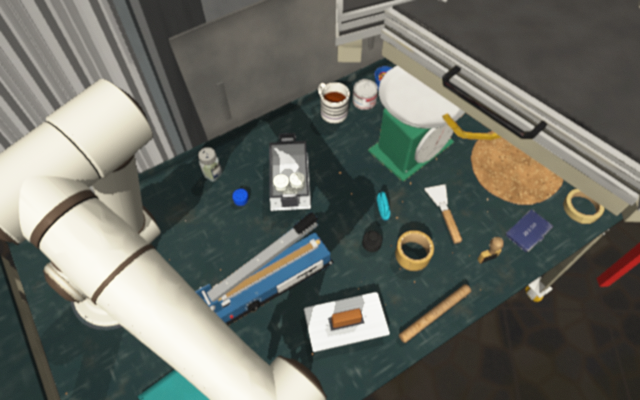

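View pics/top0.png

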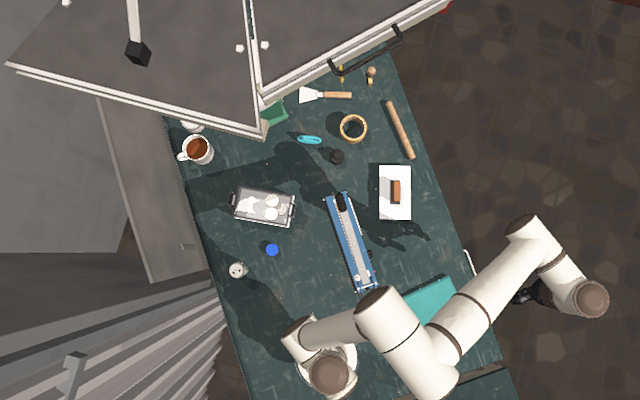

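View pics/wrist0.png

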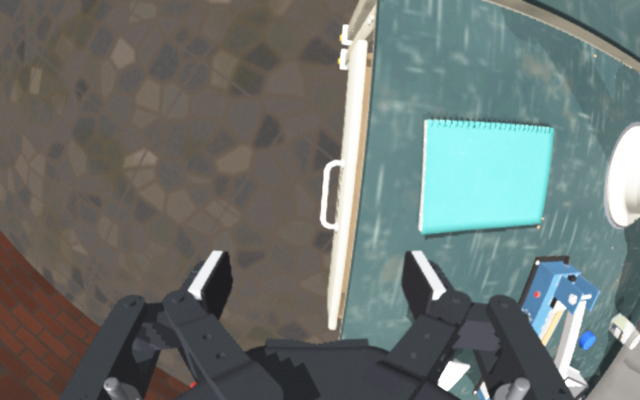

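```bash
python3 - <<'E'
import cv2,numpy as np
t=cv2.imread("pics/top0.png");s=cv2.imread("pics/scene0.png")
cv2.imwrite("pics/topbox.png",cv2.resize(t[170:245,215:315],None,fx=7,fy=7,interpolation=cv2.INTER_CUBIC))
cv2.imwrite("pics/scbox.png",cv2.resize(s[125:220,255:325],None,fx=6,fy=6,interpolation=cv2.INTER_CUBIC))
a=cv2.resize(t[155:230,370:420],None,fx=6,fy=6,interpolation=cv2.INTER_CUBIC)
b=cv2.resize(s[285:360,295:395],None,fx=4,fy=4,interpolation=cv2.INTER_CUBIC)
h=np.zeros((450,700,3),np.uint8);h[:450,:300]=a;h[:300,300:]=b
cv2.imwrite("pics/cov.png",h)
E
```

```text
(no output)
```

View pics/topbox.png

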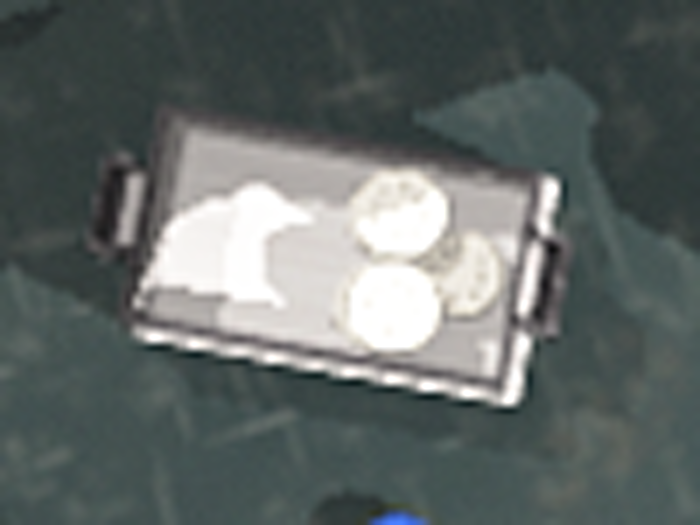

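View pics/scbox.png

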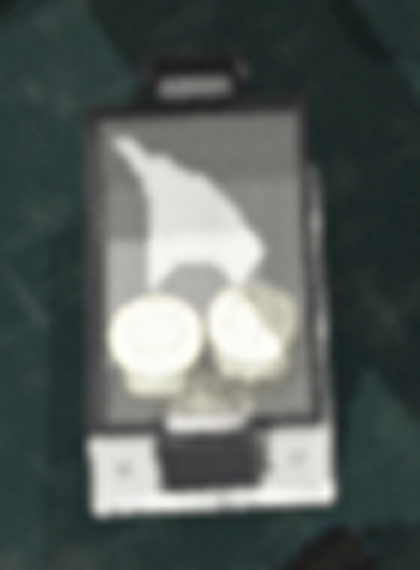

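View pics/cov.png

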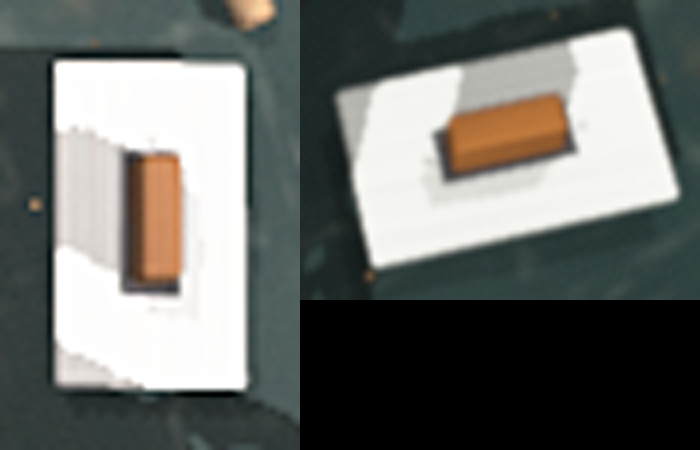

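```bash
cat > h.py <<'E'
import numpy as np,cv2,pickle
from scipy.spatial.transform import Rotation as Ro
def ray(c,px,s=None):
    """returns origin,dir in world; s = state for wrist"""
    K=c["intrinsics"];u=(px[0]-K[0,2])/K[0,0];v=(px[1]-K[1,2])/K[1,1]
    if "R" in c:
        R=np.array(c["R"]);t=np.array(c["t"]).ravel()
        return -R.T@t,R.T@np.array([u,v,1.])
    r=np.hypot(u,v);d=np.array([u/r*np.sin(r),v/r*np.sin(r),np.cos(r)])
    H=c["hand_eye"];Rt=Ro.from_euler("xyz",s["tcp_rot"],degrees=True).as_matrix()
    return np.array(s["tool_pos"])+Rt@H[:3,3],Rt@(H[:3,:3]@d)
def hit(c,px,z,s=None):
    o,d=ray(c,px,s);return o+d*(z-o[2])/d[2]
def proj(c,X,s=None):
    K=c["intrinsics"];X=np.array(X,float)
    if "R" in c:
        p=np.array(c["R"])@X+np.array(c["t"]).ravel();return K[0,0]*p[0]/p[2]+K[0,2],K[1,1]*p[1]/p[2]+K[1,2]
    H=c["hand_eye"];Rt=Ro.from_euler("xyz",s["tcp_rot"],degrees=True).as_matrix()
    p=H[:3,:3].T@(Rt.T@(X-s["tool_pos"])-H[:3,3]);n=np.hypot(p[0],p[1]);th=np.arctan2(n,p[2])
    return K[0,0]*th*p[0]/n+K[0,2],K[1,1]*th*p[1]/n+K[1,2]
def tri(c1,p1,c2,p2,s1=None,s2=None):
    o1,d1=ray(c1,p1,s1);o2,d2=ray(c2,p2,s2)
    A=np.c_[d1,-d2];k=np.linalg.lstsq(A,o2-o1,rcond=None)[0]
    a,b=o1+k[0]*d1,o2+k[1]*d2;return (a+b)/2,np.linalg.norm(a-b)
E
python3 - <<'E'
from h import *
T=pickle.load(open("top0.pkl","rb"));S=pickle.load(open("scene0.pkl","rb"))
P=lambda x,y:(x/7+215-.43,y/7+170-.43)
for p in [(162,108),(553,170),(130,325),(510,395)]: print("rim",p,hit(T,P(*p),.066))
for p in [(180,125),(535,185),(150,320),(497,385)]: print("inrim",p,hit(T,P(*p),.066))
for n,p,z in [("c3",(400,212),.053),("c4",(392,305),.053),("low",(465,272),.029)]: print(n,hit(T,P(*p),z))
P2=lambda x,y:(x/6+255-.42,y/6+125-.42)
for n,p,z in [("c3s",(248,325),.053),("c4s",(155,333),.053)]: print(n,hit(S,P2(*p),z))
for p in [(88,108),(305,103),(322,425),(88,437)]: print("rimS",hit(S,P2(*p),.066))
# cover
for nm,C,roi in(("top",T,(370,155,50,75)),("scene",S,(295,285,100,75))):
    x,y,w,h=roi;im=C["img"][y:y+h,x:x+w];hsv=cv2.cvtColor(im,cv2.COLOR_BGR2HSV)
    m=((hsv[...,1]<60)&(hsv[...,2]>110)).astype(np.uint8)
    m|=((hsv[...,0]<20)&(hsv[...,1]>90)&(hsv[...,2]>60)).astype(np.uint8)
    m=cv2.morphologyEx(m,cv2.MORPH_CLOSE,np.ones((9,9)))
    n=max(cv2.findContours(m,0,2)[0],key=cv2.contourArea)
    q=cv2.approxPolyDP(n,6,True)[:,0]+[x,y];W=np.array([hit(C,p,.032) for p in q]);print(nm,q.tolist());print(W, W.mean(0))
    mu=cv2.moments(n);print("cen",hit(C,(mu["m10"]/mu["m00"]+x,mu["m01"]/mu["m00"]+y),.032))
E
```

```text
rim (162, 108) [0.57158129 0.29814339 0.066     ]
rim (553, 170) [0.54232667 0.11170286 0.066     ]
rim (130, 325) [0.46793923 0.31115277 0.066     ]
rim (510, 395) [0.43512945 0.13125397 0.066     ]
inrim (180, 125) [0.56343467 0.2894258  0.066     ]
inrim (535, 185) [0.53510943 0.1202178  0.066     ]
inrim (150, 320) [0.47032801 0.30176459 0.066     ]
inrim (497, 385) [0.43984695 0.13743788 0.066     ]
c3 [0.52338958 0.18537967 0.053     ]
c4 [0.47868961 0.18864908 0.053     ]
low [0.4966965  0.15556352 0.029     ]
c3s [0.51870159 0.18109665 0.053     ]
c4s [0.47589096 0.18691583 0.053     ]
rimS [0.46879436 0.31340053 0.066     ]
rimS [0.57084428 0.29160339 0.066     ]
rimS [0.53854553 0.11172434 0.066     ]
rimS [0.43517053 0.13028212 0.066     ]
top [[419, 155], [379, 165], [379, 218], [411, 218], [410, 159]]
[[ 0.68262483 -0.31873137  0.032     ]
 [ 0.64710051 -0.17986093  0.032     ]
 [ 0.4645306  -0.17751757  0.032     ]
 [ 0.46473606 -0.28658351  0.032     ]
 [ 0.66847774 -0.28727114  0.032     ]] [ 0.58549395 -0.24999291  0.032     ]
cen [ 0.56128582 -0.23450071  0.032     ]
scene [[378, 294], [306, 307], [311, 353], [388, 335]]
[[ 0.64659186 -0.18794384  0.032     ]
 [ 0.46631594 -0.17889487  0.032     ]
 [ 0.45345475 -0.28960647  0.032     ]
 [ 0.63987236 -0.29101155  0.032     ]] [ 0.55155873 -0.23686418  0.032     ]
cen [ 0.55097669 -0.23657343  0.032     ]
```

```bash
cat >> h.py <<'E'
def delta(pos,yaw,s):
    """tool-frame turn (about z) then shift in current and in final tool axes (mm)"""
    R0=Ro.from_euler("xyz",s["tcp_rot"],degrees=True);R1=Ro.from_euler("xyz",[180,0,yaw],degrees=True)
    d=(np.array(pos)-s["tool_pos"])*1000
    print("rotvec",np.round((R0.inv()*R1).as_rotvec(degrees=True),2),"shift cur",np.round(R0.inv().apply(d),1),"shift final",np.round(R1.inv().apply(d),1))
E
python3 - <<'E'
from h import *;from workcell import state
delta((.52,-.225,.34),180,state())
E
python3 -m jog '[[0,[0,0,-35],[0,0,7.7]],[0,[0,0,-35],[0,0,7.7]],[0,[0,0,-35],[0,0,7.8]]]'
```

```text
rotvec [ 0.1  -0.03 23.19] shift cur [-389.3  213.2 -109.2] shift final [-274.   349.1 -109.5]
time: 0.52
tool_pos: [0.246, -0.5742, 0.337]
tcp_rot: [180.0, -0.0, 179.7]
contact_force: [-0.0, -0.3, 0.2]
finger_gap: 0.0854
```

```bash
python3 -m jog '[[0,[-34,44,0],[0,0,0]],[0,[-34,44,0],[0,0,0]],[0,[-34,44,0],[0,0,0]],[0,[-34,44,0],[0,0,0]],[0,[-34,44,0],[0,0,0]],[0,[-34,44,0],[0,0,0]],[0,[-34,44,0],[0,0,0]],[0,[-34,44,0],[0,0,0]],[0,[0,0,0],[0,0,0]]]'
python3 - <<'E'
from h import *;from workcell import state,capture
s=state();c=capture("wrist");pickle.dump((s,c),open("w1.pkl","wb"));cv2.imwrite("pics/w1.png",c["img"]);print(s["tool_pos"],s["tcp_rot"],s["q"])
E
```

```text
time: 1.65
tool_pos: [0.5199, -0.2196, 0.3353]
tcp_rot: [180.0, -0.1, -179.7]
contact_force: [-0.0, -0.5, -0.1]
finger_gap: 0.0855
[ 0.51991023 -0.2196142   0.33531858] [ 1.79956405e+02 -7.07255585e-02 -1.79724984e+02] [-6.47129658e+00  1.30140968e+01  2.37486460e+00 -3.55876715e-02
 -7.94361269e+01 -8.32471665e+01]
```

View pics/w1.png

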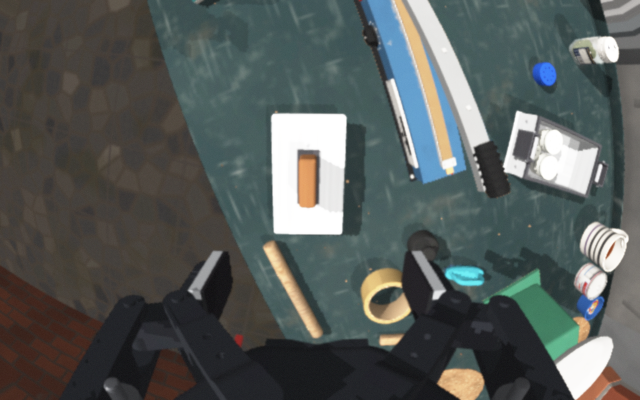

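```bash
python3 - <<'E'
from h import *
s,c=pickle.load(open("w1.pkl","rb"))
hsv=cv2.cvtColor(c["img"],cv2.COLOR_BGR2HSV)
roi=np.zeros(hsv.shape[:2],np.uint8);roi[100:245,255:360]=1
m=((hsv[...,1]<50)&(hsv[...,2]>100)).astype(np.uint8)
o=((hsv[...,0]<20)&(hsv[...,1]>90)&(hsv[...,2]>60)).astype(np.uint8)
m=cv2.morphologyEx((m|o)*roi,cv2.MORPH_CLOSE,np.ones((5,5)))
n=max(cv2.findContours(m,0,2)[0],key=cv2.contourArea)
W=np.array([hit(c,p,.032,s)[:2] for p in n[:,0]],np.float32)
print(cv2.minAreaRect(W))
oo=cv2.morphologyEx(o*roi,cv2.MORPH_OPEN,np.ones((3,3)))
n=max(cv2.findContours(oo,0,2)[0],key=cv2.contourArea);print(cv2.boundingRect(n))
W=np.array([hit(c,p,.074,s)[:2] for p in n[:,0]],np.float32);print(cv2.minAreaRect(W))
E
```

```text
((0.5577132105827332, -0.23625046014785767), (0.12502418458461761, 0.20676741003990173), 86.8125991821289)
(299, 155, 18, 52)
((0.5471258759498596, -0.2313826084136963), (0.02268657647073269, 0.07129505276679993), 89.37016296386719)
```

```bash
python3 -m jog '[[60,[3,50,0],[0,0,0]],[60,[3,50,0],[0,0,0]],[60,[3,50,0],[0,0,0]],[60,[3,50,0],[0,0,0]],[60,[3,50,0],[0,0,0]],[60,[3,50,0],[0,0,0]],[60,[3,50,0],[0,0,0]],[60,[3,50,0],[0,0,0]],[60,[0,0,45],[0,0,9.8]],[60,[0,0,45],[0,0,0]],[60,[0,0,0],[0,0,0]]]' 20
python3 - <<'E'
from h import *;from workcell import state,capture
s=state();c=capture("wrist");pickle.dump((s,c),open("w2.pkl","wb"));cv2.imwrite("pics/w2.png",c["img"]);print(s["tool_pos"],s["tcp_rot"],s["q"])
cv2.imwrite("pics/w2z.png",cv2.resize(c["img"][60:300,200:440],None,fx=2.5,fy=2.5,interpolation=cv2.INTER_CUBIC))
E
```

```text
time: 3.08
tool_pos: [0.4924, 0.1753, 0.2432]
tcp_rot: [-179.7, -0.4, 170.1]
contact_force: [0.2, -0.1, 0.1]
finger_gap: 0.065
[0.49242146 0.17532657 0.24322955] [-179.67087778   -0.35286209  170.10526454] [ 3.73781911e+01  1.17873980e+01 -1.23624723e+01 -3.91906591e-02
 -6.63313241e+01 -1.37256029e+02]
```

View pics/w2.png

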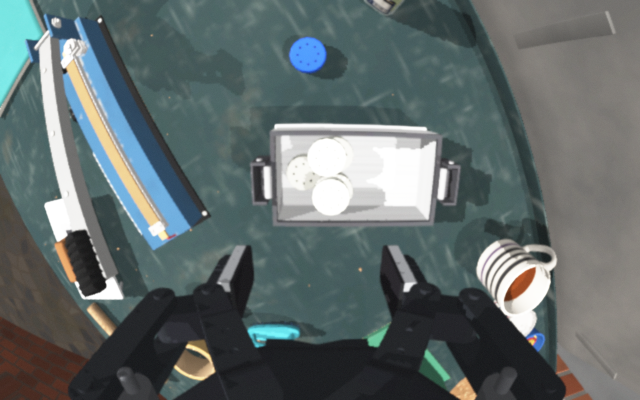

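View pics/w2z.png

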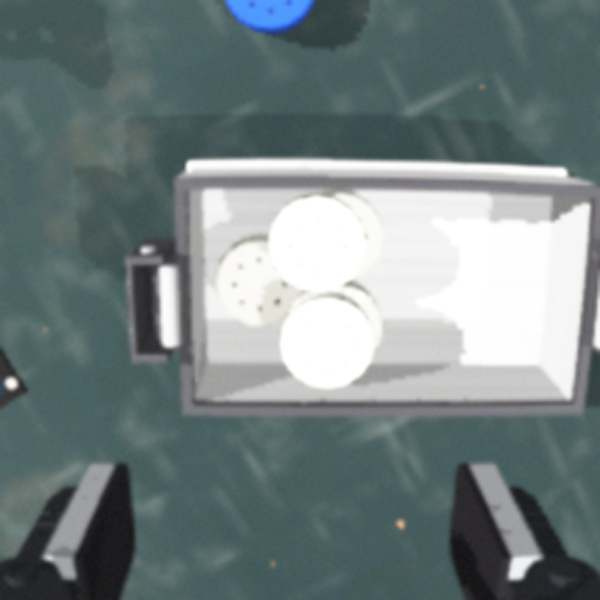

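```bash
python3 - <<'E'
from h import *
s,c=pickle.load(open("w2.pkl","rb"))
P=lambda x,y:(x/2.5+200-.3,y/2.5+60-.3)
W=[hit(c,P(*p),.066,s)[:2] for p in [(177,178),(600,188),(183,413),(584,413)]]
print(np.round(W,4),np.mean(W,0))
for a,b in((0,1),(2,3)): d=W[b]-W[a];print(np.degrees(np.arctan2(-d[0],d[1])),np.linalg.norm(d))
for a,b in((2,0),(3,1)): d=W[b]-W[a];print(np.linalg.norm(d))
C=np.array([.504,.2125]);yw=np.radians(-9.5);B=np.array([[np.cos(yw),np.sin(yw)],[-np.sin(yw),np.cos(yw)]])
g=cv2.cvtColor(c["img"],cv2.COLOR_BGR2GRAY)
for n,p,z in [("A",(319,243),.053),("B",(327,341),.053),("low",(262,282),.029),("low2",(345,238),.029),("low3",(345,325),.029)]:
    w=hit(c,P(*p),z,s);print(n,w,"box",B@(w[:2]-C)*1000)
E
```

```text
[[0.4352 0.1359]
 [0.4674 0.314 ]
 [0.5379 0.1166]
 [0.5709 0.2992]] [0.50285246 0.21643209]
-10.2344080419221 0.18092889273284155
-10.244605661830146 0.18550220764624178
0.10450085302294718
0.1046005410866412
A [0.47498496 0.18915998 0.053     ] box [-24.76490643 -27.80878552]
B [0.51956437 0.18541517 0.053     ] box [ 19.82120105 -24.14451581]
low [0.49305853 0.15958434 0.029     ] box [ -2.05780916 -53.99581803]
low2 [0.47892258 0.20147478 0.029     ] box [-22.91381138 -15.0129865 ]
low3 [0.52059007 0.19490847 0.029     ] box [ 19.26598665 -14.61212383]
```

```bash
python3 - <<'E'
from h import *;from workcell import state
delta((.520,.185,.036),170,state())
E
```

```text
rotvec [-0.13 -0.06  0.14] shift cur [-24.   13.6 210.1] shift final [-23.8  13.2 210.1]
```

```bash
python3 -m jog '[[60,[-12,7,50],[0,0,0]],[60,[-12,6,50],[0,0,0]],[60,[0,0,50],[0,0,0]],[60,[0,0,0],[0,0,0]],[60,[0,0,0],[0,0,0]]]'
python3 - <<'E'
from h import *;from workcell import state,capture
s=state();c=capture("wrist");pickle.dump((s,c),open("w3.pkl","wb"));cv2.imwrite("pics/w3.png",c["img"]);print(s["tool_pos"],s["tcp_rot"])
delta((.520,.185,.036),170,s)
E
```

```text
time: 3.75
tool_pos: [0.5225, 0.1871, 0.0996]
tcp_rot: [179.8, 0.3, 170.2]
contact_force: [0.0, 0.1, 0.8]
finger_gap: 0.0653
[0.52252502 0.18713815 0.09958569] [179.81281315   0.27470452 170.22492405]
rotvec [0.19 0.27 0.23] shift cur [ 2.4 -2.7 63.6] shift final [ 2.1 -2.5 63.6]
```

View pics/w3.png

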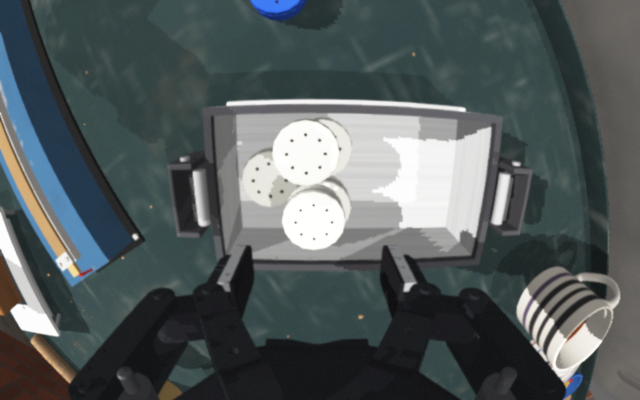

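```bash
python3 - <<'E'
from h import *
s,c=pickle.load(open("w3.pkl","rb"))
C=np.array([.5035,.2140]);yw=np.radians(-10);B=np.array([[np.cos(yw),np.sin(yw)],[-np.sin(yw),np.cos(yw)]])
for n,p,z in [("A",(306,153),.053),("B",(313,219),.053)]:
    w=hit(c,p,z,s);print(n,w,"box",B@(w[:2]-C)*1000)
W=[hit(c,p,.066,s)[:2] for p in [(204,107),(503,117),(221,269),(477,265)]]
print(np.round(W,4),np.mean(W,0))
for a,b in((0,1),(2,3)): d=W[b]-W[a];print(np.degrees(np.arctan2(-d[0],d[1])),np.linalg.norm(d))
E
```

```text
A [0.47544925 0.18887389 0.053     ] box [-23.26148989 -29.61534521]
B [0.51899706 0.18556174 0.053     ] box [ 20.19987276 -25.31518667]
[[0.4351 0.1361]
 [0.4681 0.3168]
 [0.5398 0.1186]
 [0.5713 0.2967]] [0.50354642 0.21705228]
-10.340123747343348 0.1836678671189796
-10.023235261499394 0.1808701065232922
```

```bash
python3 -m jog '[[60,[2,-1,32],[0,0,0]],[60,[1,-1,32],[0,0,0]],[60,[0,0,0],[0,0,0]],[160,[0,0,0],[0,0,0]],[160,[0,0,0],[0,0,0]],[160,[0,0,0],[0,0,0]],[160,[0,0,0],[0,0,0]]]' 20
python3 - <<'E'
from h import *;from workcell import state,capture
s=state();c=capture("wrist");pickle.dump((s,c),open("w4.pkl","wb"));cv2.imwrite("pics/w4.png",c["img"]);print(s["tool_pos"],s["tcp_rot"],s["finger_gap"])
E
```

```text
time: 4.68
tool_pos: [0.5186, 0.1859, 0.035]
tcp_rot: [179.8, 0.2, 170.2]
contact_force: [-1.3, -0.4, 6.8]
finger_gap: 0.0412
[0.51855305 0.18585865 0.03497387] [179.81652114   0.23204057 170.24874174] 0.04116703153794956
```

View pics/w4.png

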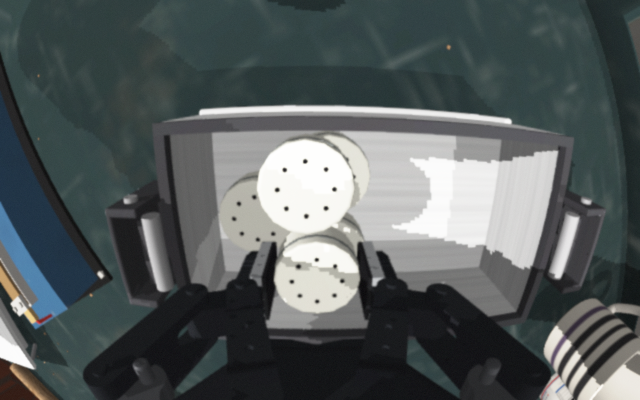

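```bash
python3 -m jog '[[160,[0,0,-18],[0,0,0]],[160,[0,36,0],[0,0,0]],[160,[0,36,0],[0,0,0]],[160,[0,0,0],[0,0,0]],[160,[0,0,0],[0,0,0]]]'
python3 - <<'E'
from h import *;from workcell import state,capture
s=state();c=capture("wrist");pickle.dump((s,c),open("w5.pkl","wb"));cv2.imwrite("pics/w5.png",c["img"]);print(s["tool_pos"],s["tcp_rot"],s["finger_gap"])
E
```

```text
time: 5.35
tool_pos: [0.5288, 0.2555, 0.0506]
tcp_rot: [180.0, -0.0, 170.2]
contact_force: [0.2, 0.9, 0.7]
finger_gap: 0.0408
[0.52878251 0.25549377 0.05062444] [ 1.79994511e+02 -1.27314692e-02  1.70188042e+02] 0.04084127743729026
```

View pics/w5.png

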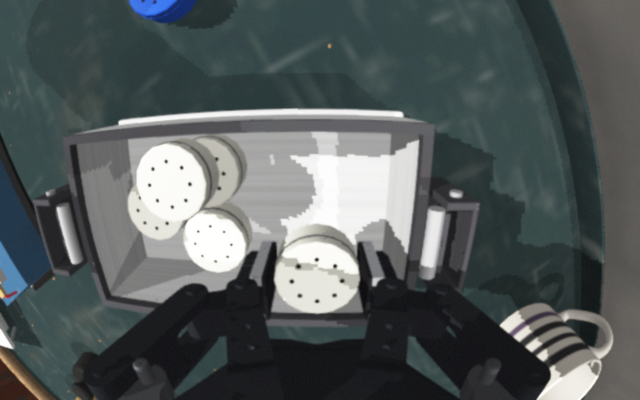

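```bash
python3 -m jog '[[160,[0,0,19],[0,0,0]],[160,[0,0,18],[0,0,0]],[160,[0,0,0],[0,0,0]],[110,[0,0,0],[0,0,0]],[110,[0,0,0],[0,0,0]],[110,[0,0,0],[0,0,0]]]'
python3 - <<'E'
from h import *;from workcell import state,capture
s=state();c=capture("wrist");pickle.dump((s,c),open("w6.pkl","wb"));cv2.imwrite("pics/w6.png",c["img"]);print(s["tool_pos"],s["tcp_rot"],s["finger_gap"])
E
```

```text
time: 6.15
tool_pos: [0.526, 0.248, 0.0135]
tcp_rot: [-179.4, -0.4, 170.0]
contact_force: [-2.0, -18.2, 8.4]
finger_gap: 0.0481
[0.52596286 0.24796295 0.01345945] [-179.36249577   -0.41490919  169.95961033] 0.048146787552912435
```

View pics/w6.png

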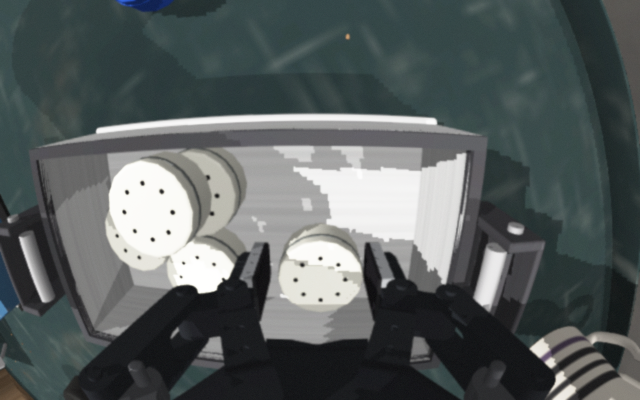

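```bash
python3 -m jog '[[110,[0,-6,0],[0,0,0]],[110,[0,0,-30],[0,0,0]],[110,[0,0,-50],[0,0,0]],[100,[0,0,0],[0,0,0]],[60,[0,0,0],[0,0,0]]]'
python3 - <<'E'
from h import *;from workcell import state,capture
s=state();c=capture("wrist");pickle.dump((s,c),open("w7.pkl","wb"));cv2.imwrite("pics/w7.png",c["img"]);print(s["tool_pos"],s["tcp_rot"],s["finger_gap"])
delta((.4755,.189,.036),170,s)
E
```

```text
time: 6.82
tool_pos: [0.5276, 0.2489, 0.0935]
tcp_rot: [180.0, -0.0, 170.1]
contact_force: [0.1, 0.3, -0.2]
finger_gap: 0.0652
[0.52764914 0.24887655 0.09346062] [ 1.79987985e+02 -2.19850219e-02  1.70120287e+02] 0.06521847838461718
rotvec [ 0.01 -0.02  0.12] shift cur [ 41.1 -67.9  57.5] shift final [ 41.  -68.   57.5]
```

View pics/w7.png

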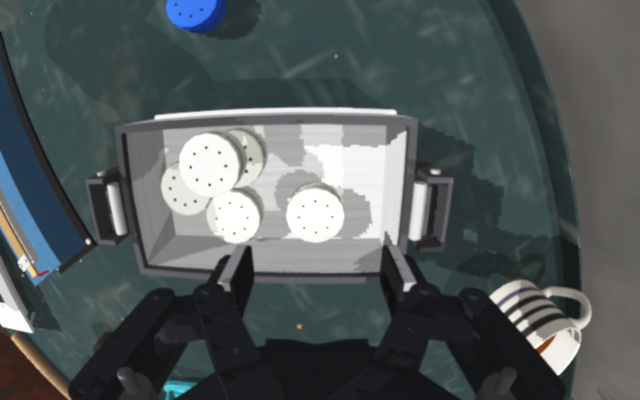

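```bash
python3 - <<'E'
from h import *
s,c=pickle.load(open("w7.pkl","rb"))
C=np.array([.5035,.2145]);yw=np.radians(-10);B=np.array([[np.cos(yw),np.sin(yw)],[-np.sin(yw),np.cos(yw)]])
for n,p,z in [("A",(212,163),.053),("B",(315,214),.029),("low3",(233,217),.029)]:
    w=hit(c,p,z,s);print(n,w,"box",B@(w[:2]-C)*1000)
W=[hit(c,p,.066,s)[:2] for p in [(118,124),(417,116),(138,273),(395,281)]]
print(np.round(W,4),np.mean(W,0))
for a,b in((0,1),(2,3)): d=W[b]-W[a];print(np.degrees(np.arctan2(-d[0],d[1])),np.linalg.norm(d))
delta((.4755,.189,.036),170,s)
E
```

```text
A [0.474476   0.19225298 0.053     ] box [-24.71990281 -26.94900144]
B [0.52732684 0.24784493 0.029     ] box [17.67456674 36.97583581]
low3 [0.51962908 0.1882359  0.029     ] box [ 20.44475339 -23.06430246]
[[0.4348 0.1389]
 [0.4663 0.3166]
 [0.5382 0.1153]
 [0.5697 0.2941]] [0.50223903 0.21623532]
-10.051236109430253 0.18046077814138906
-9.975725590740371 0.18160641958689833
rotvec [ 0.01 -0.02  0.12] shift cur [ 41.1 -67.9  57.5] shift final [ 41.  -68.   57.5]
```

```bash
python3 -m jog '[[108,[0,0,0],[0,0,0]],[108,[0,-1,45],[0,0,0]],[108,[0,0,32],[0,0,0]],[108,[0,0,0],[0,0,0]],[150,[0,0,0],[0,0,0]],[150,[0,0,0],[0,0,0]],[150,[-7,0,0],[0,0,0]],[150,[0,0,0],[0,0,0]],[112,[0,0,0],[0,0,0]],[112,[0,0,0],[0,0,0]]]'
python3 -m jog '[[112,[0,0,-40],[0,0,0]],[90,[0,0,-40],[0,0,0]],[60,[0,0,0],[0,0,0]],[60,[0,0,0],[0,0,0]]]'
python3 - <<'E'
from h import *;from workcell import state,capture
s=state();c=capture("wrist");pickle.dump((s,c),open("w8.pkl","wb"));cv2.imwrite("pics/w8.png",c["img"]);print(s["tool_pos"],s["tcp_rot"],s["finger_gap"])
delta((.4755,.1905,.036),170,s)
E
```

```text
time: 8.12
tool_pos: [0.5334, 0.2458, 0.0157]
tcp_rot: [-179.8, -0.2, 170.2]
contact_force: [-1.2, -5.1, 2.2]
finger_gap: 0.048
time: 8.62
tool_pos: [0.535, 0.2479, 0.0965]
tcp_rot: [179.9, 0.0, 170.2]
contact_force: [0.3, 0.4, -0.5]
finger_gap: 0.0655
[0.53500037 0.24791373 0.09647878] [1.79933527e+02 2.94792364e-02 1.70181908e+02] 0.06553208780870494
rotvec [0.07 0.03 0.18] shift cur [ 48.9 -66.8  60.4] shift final [ 48.6 -66.9  60.5]
```

View pics/w8.png

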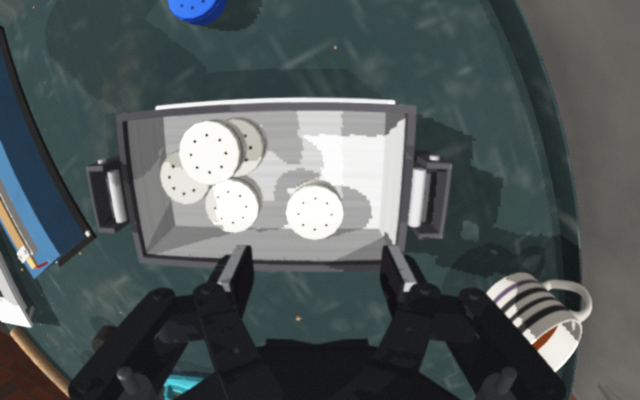

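Box moved along with camera; canister B slid +x. Now grasp canister A.

```bash
python3 -m jog '[[60,[25,-34,0],[0,0,0]],[60,[24,-33,0],[0,0,0]],[60,[0,0,30],[0,0,0]],[60,[0,0,30],[0,0,0]],[60,[0,0,0],[0,0,0]],[160,[0,0,0],[0,0,0]],[160,[0,0,0],[0,0,0]],[160,[0,0,0],[0,0,0]],[160,[0,0,0],[0,0,0]]]' 20
python3 - <<'E'
from h import *;from workcell import state,capture
s=state();c=capture("wrist");pickle.dump((s,c),open("w9.pkl","wb"));cv2.imwrite("pics/w9.png",c["img"]);print(s["tool_pos"],s["tcp_rot"],s["finger_gap"])
E
```

```text
time: 9.8
tool_pos: [0.4756, 0.1903, 0.0371]
tcp_rot: [179.9, 0.1, 170.2]
contact_force: [-0.5, 0.3, 3.6]
finger_gap: 0.0411
[0.47555513 0.19034979 0.03710652] [1.79930378e+02 6.89978549e-02 1.70208302e+02] 0.04110131527396948
```

View pics/w9.png

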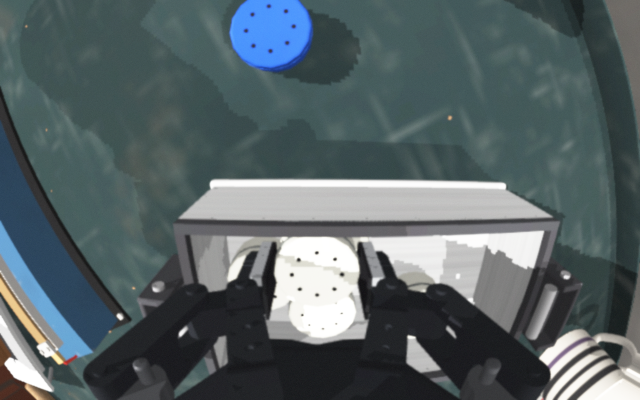

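```bash
python3 -m jog '[[160,[0,0,-20],[0,0,0]],[160,[0,32,0],[0,0,0]],[160,[0,33,0],[0,0,0]],[160,[0,0,0],[0,0,0]],[160,[0,0,0],[0,0,0]]]'
python3 - <<'E'
from h import *;from workcell import state,capture
s=state();c=capture("wrist");pickle.dump((s,c),open("w10.pkl","wb"));cv2.imwrite("pics/w10.png",c["img"]);print(s["tool_pos"],s["tcp_rot"],s["finger_gap"])
E
```

```text
time: 10.48
tool_pos: [0.4856, 0.2534, 0.0559]
tcp_rot: [-179.9, -0.1, 170.2]
contact_force: [-0.4, -0.1, -0.7]
finger_gap: 0.0412
[0.4855508  0.25344488 0.05592544] [-1.79941937e+02 -6.06345252e-02  1.70184285e+02] 0.04116934405856995
```

View pics/w10.png

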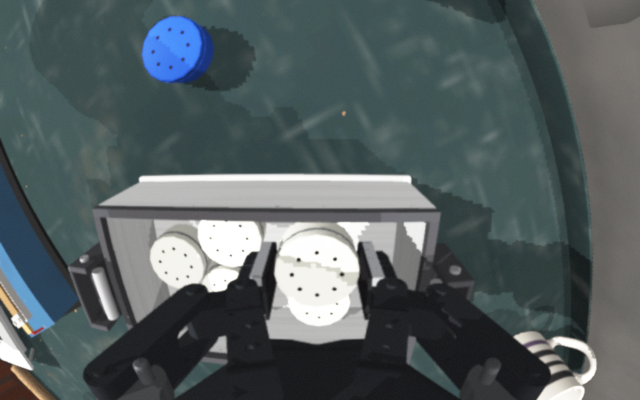

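```bash
python3 - <<'E'
from h import *
s,c=pickle.load(open("w10.pkl","rb"))
C=np.array([.5035,.2145]);yw=np.radians(-10);B=np.array([[np.cos(yw),np.sin(yw)],[-np.sin(yw),np.cos(yw)]])
print(B@(s["tool_pos"][:2]-C)*1000)
for n,p,z in [("low2",(230,240),.029),("low1",(179,262),.029),("edge",(262,240),.029)]:
    w=hit(c,p,z,s);print(n,w,"box",B@(w[:2]-C)*1000)
W=[hit(c,p,.066,s)[:2] for p in [(95,209),(440,209)]];print(W)
E
```

```text
[-24.43922075  35.23637626]
low2 [0.47948445 0.2001533  0.029     ] box [-21.15942154 -18.29899686]
low1 [0.49046122 0.15894899 0.029     ] box [ -3.19436126 -56.97122797]
edge [0.48248994 0.22030157 0.029     ] box [-21.69829784   2.06507308]
[array([0.43559475, 0.13841411]), array([0.46551879, 0.31670746])]
```

```bash
python3 -m jog '[[160,[0,3,20],[0,0,0]],[160,[0,0,20],[0,0,0]],[160,[0,0,0],[0,0,0]]]'
python3 -m jog '[[115,[0,0,0],[0,0,0]],[115,[0,0,0],[0,0,0]],[115,[0,0,0],[0,0,0]],[115,[0,0,-40],[0,0,0]],[115,[0,0,-50],[0,0,0]],[60,[0,0,-50],[0,0,0]],[60,[0,0,0],[0,0,0]]]'
python3 - <<'E'
from h import *;from workcell import state,capture
s=state();c=capture("wrist");pickle.dump((s,c),open("w11.pkl","wb"));cv2.imwrite("pics/w11.png",c["img"]);print(s["tool_pos"],s["tcp_rot"],s["finger_gap"])
E
```

```text
time: 10.9
tool_pos: [0.4856, 0.2552, 0.0151]
tcp_rot: [-179.8, -0.1, 170.1]
contact_force: [-0.7, 0.6, 0.1]
finger_gap: 0.041
time: 11.78
tool_pos: [0.4892, 0.2586, 0.1624]
tcp_rot: [179.5, 0.5, 170.2]
contact_force: [-0.8, 0.8, -1.0]
finger_gap: 0.0653
[0.48919623 0.25855742 0.16242778] [179.46434154   0.46962379 170.21531302] 0.06533748551007877
```

View pics/w11.png

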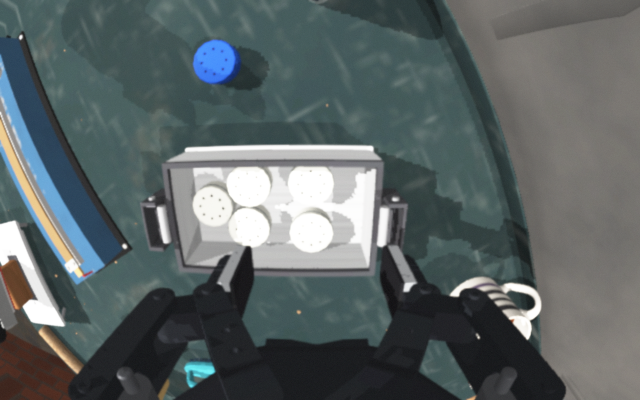

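```bash
python3 -m jog '[[60,[-14,-42,0],[0,0,-0.2]],[60,[0,0,0],[0,0,0]],[60,[0,0,0],[0,0,0]]]'
python3 - <<'E'
from h import *;from workcell import state,capture
s=state();c=capture("wrist");s2=state();pickle.dump((s,c),open("w12.pkl","wb"));cv2.imwrite("pics/w12z.png",cv2.resize(c["img"][110:300,170:430],None,fx=3,fy=3,interpolation=cv2.INTER_CUBIC));print(s["tool_pos"],s["tcp_rot"],s2["tool_pos"],s2["tcp_rot"])
E
```

```text
time: 12.2
tool_pos: [0.4931, 0.2129, 0.1559]
tcp_rot: [-180.0, -0.0, 170.4]
contact_force: [-0.0, 1.3, 0.6]
finger_gap: 0.0653
[0.49313495 0.21291311 0.15586721] [-1.79965792e+02 -3.25697438e-02  1.70356700e+02] [0.493197   0.21331553 0.15591308] [-1.79972711e+02 -2.54115372e-02  1.70391778e+02]
```

View pics/w12z.png

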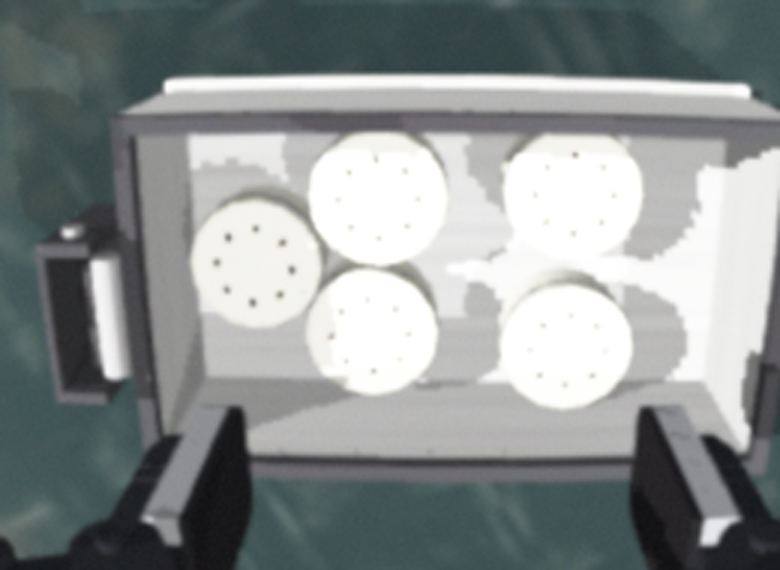

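```bash
python3 - <<'E'
from h import *
s,c=pickle.load(open("w12.pkl","rb"));cv2.imwrite("pics/w12a.png",cv2.resize(c["img"][130:290,170:300],None,fx=5,fy=5,interpolation=cv2.INTER_CUBIC)[:600]);cv2.imwrite("pics/w12b.png",cv2.resize(c["img"][130:290,345:475],None,fx=5,fy=5,interpolation=cv2.INTER_CUBIC)[:600])
E
```

```text
(no output)
```

View pics/w12a.png

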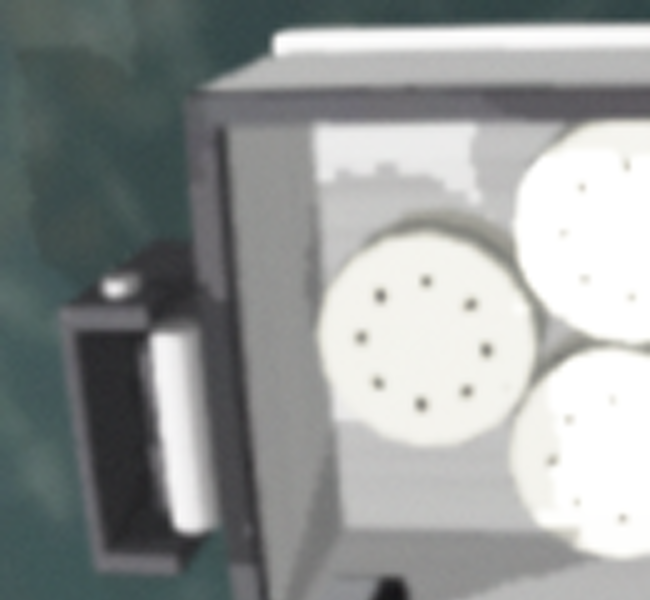

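View pics/w12b.png

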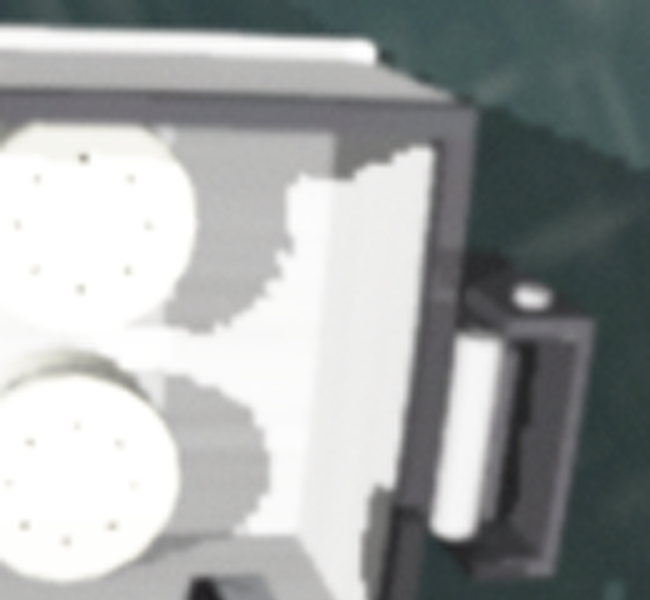

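```bash
python3 - <<'E'
from h import *
s,c=pickle.load(open("w12.pkl","rb"))
a=lambda x,y:(x/5+170-.4,y/5+130-.4)
b=lambda x,y:(x/5+345-.4,y/5+130-.4)
br=np.array([hit(c,p,.082,s)[:2] for p in [a(62,305),a(100,572),b(595,320),b(552,578)]])
ref=np.array([(-.023,-.112),(.023,-.112),(-.023,.112),(.023,.112)])
rm=np.array([hit(c,p,.066,s)[:2] for p in [a(190,95),b(478,105),(130/3+170+1.7,478/3+110-.3)]])
print(br.mean(0),np.linalg.norm(br[2]-br[0]),np.linalg.norm(br[1]-br[0]))
ref2=np.array([(-.053,-.093),(-.053,.093)])
def fit(X,Y):
    x0,y0=X.mean(0),Y.mean(0);H=(X-x0).T@(Y-y0);th=np.arctan2(H[0,1]-H[1,0],H[0,0]+H[1,1]);R=np.array([[np.cos(th),-np.sin(th)],[np.sin(th),np.cos(th)]])
    return np.degrees(th),y0-R@x0,np.abs((X@R.T+y0-R@x0)-Y).max()
print(fit(ref,br));print(fit(ref2,rm[:2]));print(fit(np.r_[ref,ref2],np.r_[br,rm[:2]]))
w=hit(c,(450/3+170-.3,478/3+110-.3),.066,s);print(w)
E
```

```text
[0.50282159 0.2169668 ] 0.2199545820125744 0.04579057666359209
(np.float64(-10.177273777592061), array([0.50282159, 0.2169668 ]), np.float64(0.002157165098270075))
(np.float64(-10.018609679212702), array([0.50301242, 0.21738003]), np.float64(0.001106011825407538))
(np.float64(-10.15618458129518), array([0.50287777, 0.21706278]), np.float64(0.002252087034082584))
[0.55326474 0.20539659 0.066     ]
```

```bash
python3 - <<'E'
from h import *
T=pickle.load(open("top0.pkl","rb"));S=pickle.load(open("scene0.pkl","rb"))
for p in [(341,196),(326,198),(348,193),(335,212)]: print(p,hit(T,p,.215))
print("base", [hit(T,p,.05) for p in [(330,205),(362,292),(380,285)]])
print(tri(T,(341,200),S,(308,222)))
print("jar",hit(T,(238,270),.098),"mug",hit(T,(197,150),.09))
E
python3 -m jog '[[60,[0,0,-55],[0,0,0]],[60,[0,0,-55],[0,0,0]],[60,[0,0,-55],[0,0,-9.6]],[60,[-1,-55,-10],[0,0,0]],[60,[-1,-55,0],[0,0,0]],[60,[-1,-55,0],[0,0,0]],[60,[-1,-55,0],[0,0,0]],[60,[-1,-55,0],[0,0,0]],[60,[-1,-55,0],[0,0,0]],[60,[-1,-55,0],[0,0,0]],[60,[-1,-55,0],[0,0,0]],[60,[0,0,0],[0,0,0]]]'
```

```text
(341, 196) [ 0.51856404 -0.0379601   0.215     ]
(326, 198) [0.51235365 0.00748822 0.215     ]
(348, 193) [ 0.52777377 -0.05923495  0.215     ]
(335, 212) [ 0.46993507 -0.01965374  0.215     ]
base [array([ 0.50679119, -0.01039475,  0.05      ]), array([ 0.21861744, -0.11567911,  0.05      ]), array([ 0.24137464, -0.17551739,  0.05      ])]
(array([ 0.50778167, -0.03896721,  0.1969307 ]), np.float64(0.0010100637695038158))
jar [0.29225912 0.28664485 0.098     ] mug [0.68476531 0.43109418 0.09      ]
time: 13.75
tool_pos: [0.5013, -0.2293, 0.3301]
tcp_rot: [180.0, -0.1, 179.7]
contact_force: [-0.1, 0.3, 0.1]
finger_gap: 0.0657
```

```bash
python3 -m jog '[[60,[-20,0,55],[0,0,0]],[60,[-20,0,55],[0,0,0]],[60,[0,0,0],[0,0,0]],[60,[0,0,0],[0,0,0]]]'
python3 - <<'E'
from h import *;from workcell import state,capture
s=state();c=capture("wrist");pickle.dump((s,c),open("w13.pkl","wb"));cv2.imwrite("pics/w13.png",c["img"]);print(s["tool_pos"],s["tcp_rot"])
E
```

```text
time: 14.25
tool_pos: [0.5423, -0.2264, 0.2231]
tcp_rot: [-179.9, 0.1, -179.9]
contact_force: [0.1, -0.1, 0.3]
finger_gap: 0.0653
[ 0.54229405 -0.22641939  0.22311166] [-1.79918471e+02  1.19679107e-01 -1.79902190e+02]
```

View pics/w13.png

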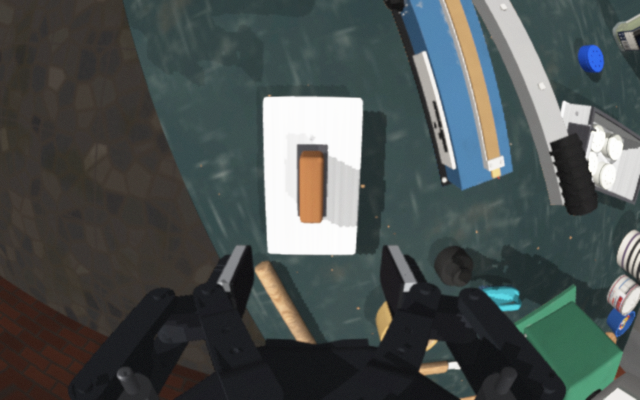

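```bash
python3 - <<'E'
from h import *
s,c=pickle.load(open("w13.pkl","rb"))
hsv=cv2.cvtColor(c["img"],cv2.COLOR_BGR2HSV)
roi=np.zeros(hsv.shape[:2],np.uint8);roi[85:265,250:368]=1
m=((hsv[...,1]<60)&(hsv[...,2]>130)).astype(np.uint8)*roi
o=((hsv[...,0]<20)&(hsv[...,1]>90)&(hsv[...,2]>60)).astype(np.uint8)*roi
m=cv2.morphologyEx(m,cv2.MORPH_OPEN,np.ones((5,5)))
n=cv2.convexHull(max(cv2.findContours(m,0,2)[0],key=cv2.contourArea));print(cv2.boundingRect(n))
W=np.array([hit(c,p,.032,s)[:2] for p in n[:,0]],np.float32);print("plate",cv2.minAreaRect(W))
ps=[(263,97),(362,98),(356,254),(268,253)]
W=np.array([hit(c,p,.032,s)[:2] for p in ps]);print(W,W.mean(0))
o=cv2.morphologyEx(o,cv2.MORPH_OPEN,np.ones((3,3)))
n=max(cv2.findContours(o,0,2)[0],key=cv2.contourArea);print(cv2.boundingRect(n))
# handle top face corners by bounding: far/near
W=np.array([hit(c,p,.074,s)[:2] for p in n[:,0]],np.float32);print("handle@top",cv2.minAreaRect(W))
for z in(.053,.074):
  print(z,[hit(c,p,z,s)[:2] for p in [(299,151),(325,151),(301,222),(323,222)]])
E
```

```text
(263, 96, 100, 159)
plate ((0.5509953498840332, -0.23215055465698242), (0.10785438865423203, 0.18567968904972076), 89.32392120361328)
[[ 0.45852708 -0.28363291]
 [ 0.45978071 -0.17829125]
 [ 0.64327147 -0.17824046]
 [ 0.64229929 -0.28568816]] [ 0.55096964 -0.2314632 ]
(299, 151, 25, 72)
handle@top ((0.5472544431686401, -0.23191218078136444), (0.023401198908686638, 0.07257530838251114), 89.14440155029297)
0.053 [array([ 0.51449594, -0.24432711]), array([ 0.5144974 , -0.21790749]), array([ 0.59216385, -0.24330916]), array([ 0.59210201, -0.2193845 ])]
0.074 [array([ 0.51105935, -0.24310281]), array([ 0.51106071, -0.2184646 ]), array([ 0.5834903 , -0.24215349]), array([ 0.58343263, -0.21984202])]
```

```bash
python3 - <<'E'
from h import *;from workcell import state
delta((.550,-.232,.038),179.3,state())
E
python3 -m jog '[[60,[-4,-3,45],[0,0,0.8]],[60,[-4,-3,45],[0,0,0]],[60,[0,0,45],[0,0,0]],[60,[0,0,0],[0,0,0]],[60,[0,0,0],[0,0,0]]]'
python3 - <<'E'
from h import *;from workcell import state
delta((.550,-.232,.038),179.3,state())
E
```

```text
rotvec [-0.08  0.24  0.78] shift cur [ -6.7  -5.2 186.1] shift final [ -7.6  -5.3 186. ]
time: 14.92
tool_pos: [0.5513, -0.2334, 0.0897]
tcp_rot: [-179.9, 0.3, 179.2]
contact_force: [0.0, 1.5, 0.9]
finger_gap: 0.0657
rotvec [-0.09  0.32 -0.05] shift cur [ 1.6  1.4 51.7] shift final [ 1.4  1.3 51.7]
```

```bash
python3 -m jog '[[60,[1,1,26],[0,0.3,0]],[60,[0,0,26],[0,0,0]],[60,[0,0,0],[0,0,0]],[255,[0,0,0],[0,0,0]],[255,[0,0,0],[0,0,0]],[255,[0,0,0],[0,0,0]],[255,[0,0,0],[0,0,0]],[255,[0,0,0],[0,0,0]]]' 60
python3 - <<'E'
from h import *;from workcell import state,capture
s=state();c=capture("wrist");pickle.dump((s,c),open("w14.pkl","wb"));cv2.imwrite("pics/w14.png",c["img"]);print(s)
E
```

```text
time: 15.92
tool_pos: [0.5493, -0.2319, 0.0361]
tcp_rot: [-180.0, -0.1, 179.2]
contact_force: [-0.6, 1.9, 6.5]
finger_gap: 0.0231
{'time': 15.925, 'q': array([-7.31901476e+00,  3.09408270e+01, -1.66600838e+01,  7.61911265e-02,
       -4.25294329e+01, -8.35120392e+01]), 'joint_vel': array([-0.05234093, -0.05175601, -0.07475544,  0.04806737, -0.03996705,
       -0.04442983]), 'tau': array([-7.52518773e-01, -3.79610574e+01,  1.24005800e+01,  2.85185114e+00,
        2.41967104e-01,  1.93890743e-02]), 'tool_pos': array([ 0.54926918, -0.23193066,  0.03607322]), 'tcp_rot': array([-1.79963685e+02, -1.35339086e-01,  1.79225109e+02]), 'contact_force': array([-0.61970334,  1.94036459,  6.49905136]), 'moment': array([0.60533275, 0.21244719, 0.0034377 ]), 'finger_gap': 0.02306593603097644}
```

View pics/w14.png

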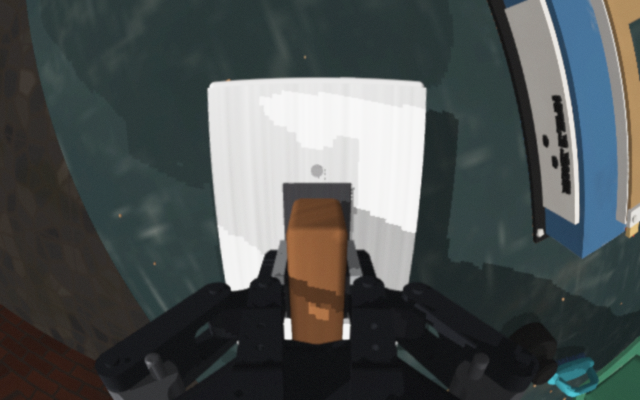

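```bash
python3 -m jog '[[255,[0,0,-30],[0,0,0]],[255,[0,0,-40],[0,0,0]],[255,[0,0,-40],[0,0,-10]],[255,[0,0,-40],[0,0,-10]],[255,[0,0,-40],[0,0,-10]],[255,[0,0,-40],[0,0,-10]],[255,[0,0,-40],[0,0,-10]],[255,[0,0,-40],[0,0,-10]],[255,[0,0,-20],[0,0,-10]],[255,[0,0,0],[0,0,-10.6]],[255,[0,0,0],[0,0,0]],[255,[0,0,0],[0,0,0]]]' 100
python3 - <<'E'
from h import *;from workcell import state,capture
s=state();print(s["q"],s["contact_force"],s["moment"]);delta((.503,.216,.364),-100.1,s)
c=capture("wrist");pickle.dump((s,c),open("w15.pkl","wb"));cv2.imwrite("pics/w15.png",c["img"])
E
```

```text
time: 17.48
tool_pos: [0.5494, -0.2317, 0.3633]
tcp_rot: [179.6, -0.0, -100.4]
contact_force: [0.2, -0.2, -2.3]
finger_gap: 0.023
[-7.31778545e+00  1.61301925e+01  1.03792758e+01  1.18941406e-02
 -8.46622844e+01 -3.04428119e+00] [ 0.23649663 -0.22236837 -2.25464295] [-0.00550183  0.02435576 -0.0490864 ]
rotvec [ 0.41 -0.03 -0.26] shift cur [-432.1  126.2   -0. ] shift final [-432.7  124.2   -0.7]
```

View pics/w15.png

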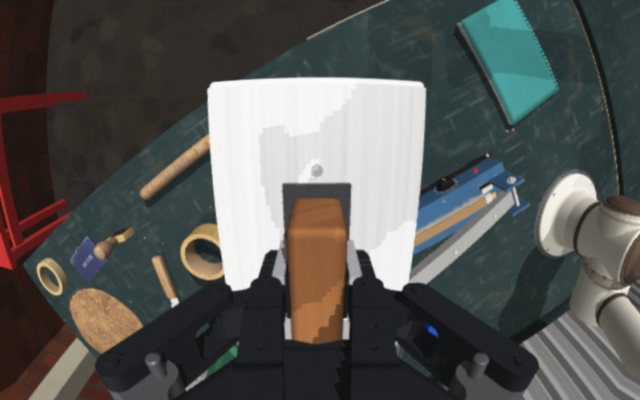

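```bash
python3 - <<'E'
from h import *
for f in("w14","w15"):
    s,c=pickle.load(open(f+".pkl","rb"));z=s["tool_pos"][2]-.004
    R=Ro.from_euler("xyz",s["tcp_rot"],degrees=True)
    for p in [(209,83),(427,83),(318,77)]: print(R.inv().apply(hit(c,p,z,s)-s["tool_pos"])*1000)
E
python3 -m jog '[[255,[-48,14,0],[0,0,0]],[255,[-48,14,0],[0,0,0]],[255,[-48,14,0],[0,0,0]],[255,[-48,14,0],[0,0,0]],[255,[-48,14,0],[0,0,0]],[255,[-48,14,0],[0,0,0]],[255,[-48,14,0],[0,0,0]],[255,[-48,14,0],[0,0,0]],[255,[-48,12,0],[0,0,0]],[255,[0,0,0],[0,0,0]],[255,[0,0,0],[0,0,0]]]'
python3 - <<'E'
from h import *;from workcell import state,capture
s=state();print(s["q"],s["contact_force"],s["moment"]);delta((.503,.216,.364),-100.1,s)
c=capture("wrist");pickle.dump((s,c),open("w16.pkl","wb"));cv2.imwrite("pics/w16.png",c["img"])
E
```

```text
[ 89.35675627 -51.34768063   4.24362819]
[89.42753424 53.24459086  4.17750294]
[89.96370415  0.87082065  4.21196486]
[ 88.36549632 -50.40306814   3.68974158]
[88.49977458 54.08305282  4.44114895]
[89.00323307  1.60929367  4.06412261]
time: 18.9
tool_pos: [0.5041, 0.2151, 0.3642]
tcp_rot: [179.7, -0.1, -100.2]
contact_force: [0.3, -0.8, -1.9]
finger_gap: 0.0233
[ 39.95485583  10.99170192   3.81477326  -0.18561552 -83.11720514
 -50.16192194] [ 0.30093221 -0.78331493 -1.86052249] [-0.02478151 -0.0394922   0.03767061]
rotvec [ 0.33 -0.11 -0.13] shift cur [-0.6  1.3  0.2] shift final [-0.6  1.3  0.2]
```

View pics/w16.png

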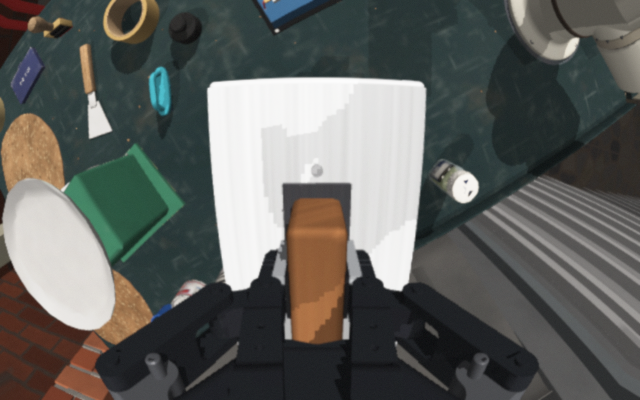

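```bash
python3 -m jog '[[255,[1,0,48],[0.3,0,0]],[255,[1,0,48],[0,0,0]],[255,[0,1,48],[0,0,0]],[255,[0,0,48],[0,0,0]],[255,[0,0,45],[0,0,0]],[255,[0,0,0],[0,0,0]],[255,[0,0,0],[0,0,0]]]'
python3 - <<'E'
from h import *;from workcell import state,capture
s=state();print(s["contact_force"]);delta((.5031,.213,.125),-100.1,s)
for n in("top","scene","wrist"):
    c=capture(n);pickle.dump((s,c),open(n+"17.pkl","wb"))
    if n=="wrist": cv2.imwrite("pics/w17.png",c["img"])
    if n=="top": cv2.imwrite("pics/t17.png",cv2.resize(c["img"][150:260,205:325],None,fx=5,fy=5,interpolation=cv2.INTER_CUBIC))
    if n=="scene": cv2.imwrite("pics/s17.png",cv2.resize(c["img"][105:225,235:345],None,fx=5,fy=5,interpolation=cv2.INTER_CUBIC))
E
```

```text
time: 19.82
tool_pos: [0.5044, 0.2134, 0.1297]
tcp_rot: [-179.8, 0.1, -100.2]
contact_force: [0.6, -0.3, -2.3]
finger_gap: 0.0231
[ 0.59816364 -0.25103517 -2.26439264]
rotvec [-0.19  0.07 -0.14] shift cur [0.7 1.2 4.7] shift final [0.7 1.2 4.7]
```

View pics/t17.png

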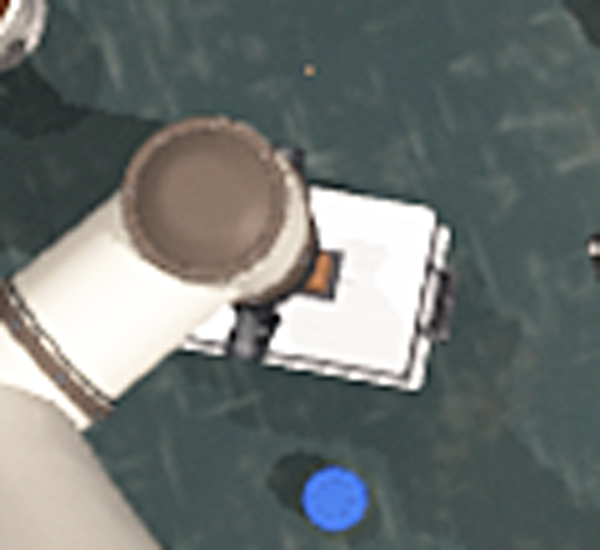

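View pics/s17.png

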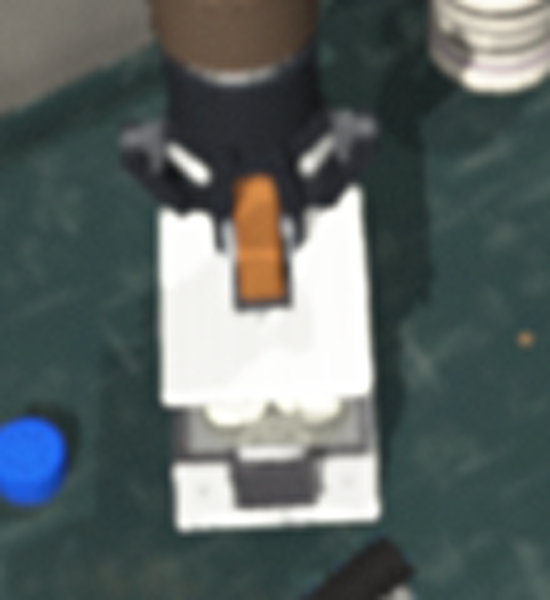

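View pics/w17.png

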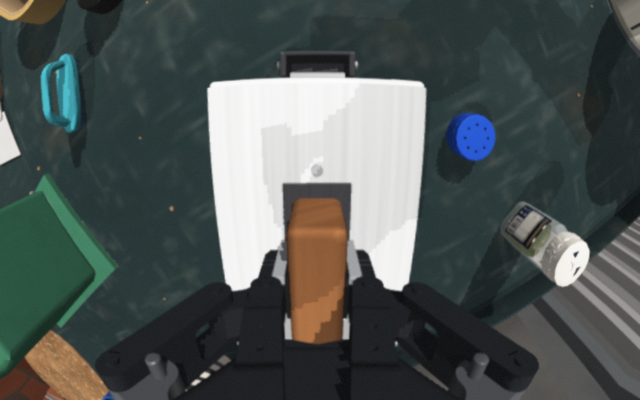

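```bash
python3 - <<'E'
from h import *
s,c=pickle.load(open("wrist17.pkl","rb"))
R=Ro.from_euler("xyz",s["tcp_rot"],degrees=True);z=s["tool_pos"][2]-.004
f=lambda p,z:R.inv().apply(hit(c,p,z,s)-s["tool_pos"])*1000
for p in [(281,52),(355,52),(318,52)]: print("br",f(p,.082))
for p in [(209,83),(427,83),(318,78)]: print("pl",f(p,z))
s,T=pickle.load(open("top17.pkl","rb"));s,S=pickle.load(open("scene17.pkl","rb"))
for p in [(437,208),(408,382)]: print("top",hit(T,(p[0]/5+205-.4,p[1]/5+150-.4),z))
for p in [(163,405),(371,393)]: print("scene",hit(S,(p[0]/5+235-.4,p[1]/5+105-.4),z))
E
```

```text
br [108.30907363 -20.29891107  47.65491516]
br [108.33249261  24.01306074  47.51032219]
br [107.90599055   1.85200611  47.58314728]
pl [ 88.39567276 -50.52375512   4.05572756]
pl [88.44830885 53.83366893  3.71520532]
pl [88.51997279  1.62023631  3.88545875]
top [0.54384717 0.11437047 0.12572211]
top [0.43205995 0.13199599 0.12572211]
scene [0.43520469 0.12928956 0.12572211]
scene [0.54143175 0.11112283 0.12572211]
```

```bash
python3 -m jog '[[255,[0,0,20],[0,0,-0.1]],[255,[0,0,15],[0,0,0]],[255,[0,0,8],[0,0,0]],[255,[0,0,0],[0,0,0]]]'
python3 -c "
from workcell import state
s=state();print(s['tool_pos'],s['tcp_rot'],s['contact_force'],s['moment'])"
```

```text
time: 20.48
tool_pos: [0.503, 0.2132, 0.0851]
tcp_rot: [-180.0, -0.1, -100.1]
contact_force: [0.1, -1.6, -1.0]
finger_gap: 0.0227
[0.50302392 0.21317449 0.08505451] [-1.79974201e+02 -7.64476523e-02 -1.00081904e+02] [ 0.0975237  -1.55423259 -1.00764555] [-0.18159857  0.06729542 -0.02151971]
```

Nearly at the rollers, and level. Pressing now in small steps.

```bash
python3 -m jog '[[255,[0,0,3],[0,0,0]],[255,[0,0,3],[0,0,0]],[255,[0,0,3],[0,0,0]],[255,[0,0,3],[0,0,0]],[255,[0,0,0],[0,0,0]]]' 120
python3 -c "
from workcell import state
s=state();print(s['tool_pos'],s['tcp_rot'],s['contact_force'],s['moment'])"
```

```text
time: 21.1
tool_pos: [0.5027, 0.2131, 0.0728]
tcp_rot: [180.0, -0.1, -100.1]
contact_force: [-0.8, -3.6, 2.7]
finger_gap: 0.023
[0.50270406 0.21306901 0.07276025] [ 1.79990295e+02 -9.23012226e-02 -1.00106407e+02] [-0.83391011 -3.61288833  2.69452638] [-0.87897546  0.19791078 -0.13890234]
```

```bash
python3 -m jog '[[255,[0,0,2],[0,0,0]],[255,[0,0,2],[0,0,0]],[255,[0,0,2],[0,0,0]],[255,[0,0,0],[0,0,0]],[255,[0,0,0],[0,0,0]]]'
python3 - <<'E'
from h import *;from workcell import state,capture
s=state();print(s['tool_pos'],s['tcp_rot'],s['contact_force'],s['moment'])
for n in("top","scene","wrist"):
    c=capture(n);pickle.dump((s,c),open(n+"18.pkl","wb"))
    if n=="wrist": cv2.imwrite("pics/w18.png",c["img"])
    if n=="scene": cv2.imwrite("pics/s18.png",cv2.resize(c["img"][105:225,235:345],None,fx=5,fy=5,interpolation=cv2.INTER_CUBIC))
E
```

```text
time: 21.72
tool_pos: [0.5028, 0.2131, 0.0705]
tcp_rot: [-179.9, -0.1, -100.0]
contact_force: [-9.0, -4.4, 24.6]
finger_gap: 0.0223
[0.50281553 0.21313785 0.07051207] [-1.79928025e+02 -5.87627494e-02 -1.00045904e+02] [-9.04877015 -4.39713771 24.60480435] [-1.31020691  2.83030035 -0.14002784]
```

View pics/s18.png

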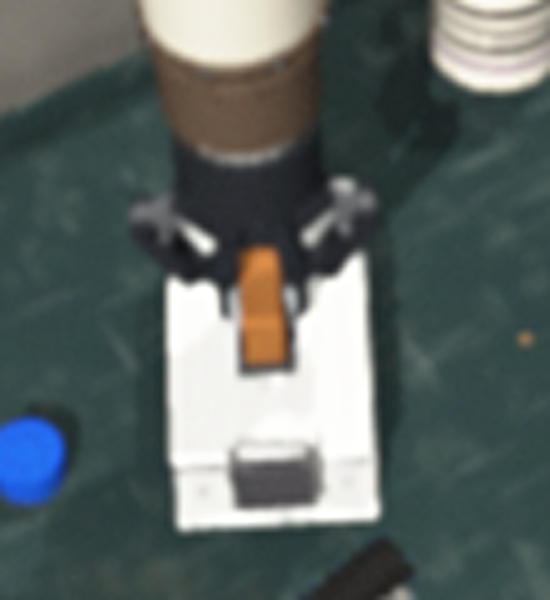

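View pics/w18.png

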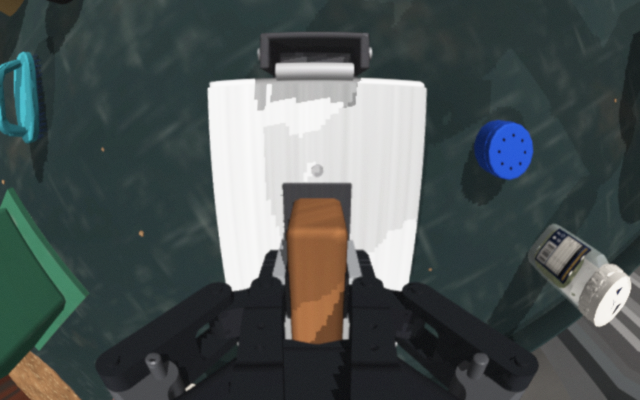

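```bash
python3 -m jog '[[255,[0,1,0],[0,0,0]],[255,[0,0,0],[0,0,0]],[255,[0,0,0],[0,0,0]],[255,[0,0,0],[0,0,0]]]'
python3 - <<'E'
from h import *;from workcell import state
s=state();print(s['tool_pos'],s['tcp_rot'],s['contact_force'],s['moment'])
s,c=pickle.load(open("wrist18.pkl","rb"))
R=Ro.from_euler("xyz",s["tcp_rot"],degrees=True)
f=lambda p,z:R.inv().apply(hit(c,p,z,s)-s["tool_pos"])*1000
print("br",f((261,36),.082),f((369,36),.082));print("pl",f((209,83),.0665),f((427,83),.0665))
E
```

```text
time: 22.38
tool_pos: [0.5028, 0.2132, 0.0705]
tcp_rot: [-179.8, -0.0, -100.0]
contact_force: [-4.8, -7.2, 22.2]
finger_gap: 0.0228
[0.50278903 0.21316934 0.07051762] [-1.79840861e+02 -3.96389209e-02 -1.00033729e+02] [-4.80214339 -7.19173829 22.20910876] [-1.77083802  1.89556615 -0.10446777]
br [106.14665565 -22.09930769 -11.35131819] [106.0373474   22.68715326 -11.40769073]
pl [ 88.39636093 -50.56472778   4.16625547] [88.46491433 53.94677322  4.03503917]
```

```bash
python3 -c "
from workcell import finish_job,state
print(finish_job())"
```

```text
the job is handed in; nothing more can be done
None
```

I spread the canisters, snapped the cover onto the box and handed the job in at about 22.4 s, with the robot still gripping and pressing it down. The hand-in reported no verdict.

**Canisters:** I moved the two top ones into the empty +y half. I then slid one of them about 7 mm sideways to make room for the other. The last wrist view before covering showed all five flat on the floor in one layer.

**Cover:**
- **Held pressed:** The cover stops at about 34.5 mm above the box origin, so the rim should be fully down. It holds steady under about 22 N of downward push.
- **Level and centred:** The tool is level to about 0.2° and was about 1 mm off centre in the last wrist picture. The grip did not slip.
- **Rollers:** The -y roller was visibly over the plate edge. The gripper hid the +y end, so I take it as snapped from the height and level.

**Things that disagreed or went roughly:**
- **Cameras:** The wrist and fixed cameras differed by 3 to 5 mm on the box's y position. I used a value between them, checked that the cover was lined up before lowering, and relied on its feet to guide it in.
- **Contact with the box:** While I released the first canister, the gripper pushed sideways on the box end with about 18 N. That was below the 40 N limit.
- **Sideways load:** About 9 N of sideways force remains on the tool, with the cover standing still.

The arm never went near the jar, the iron weight or the tape roll.

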